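Unpack two piles of cell-culture samples onto their marked plates

ROBOT

A 6-joint arm with a two-finger parallel gripper is mounted at the origin on a cart in front of the work surface, level with it; the furniture and walls round the work are solid. World frame = base frame: x ahead of the robot, y to its left, z up, the work surface at z = 0. Lengths are in m, angles in rad, forces in N, time in s.
With the tool pointing down it reaches from about 0.3 to 0.775 m from the base axis. Payload 14.6 kg.
Tool frame: the origin (TCP) lies at the very end of the fingers, on their centre line; the grasp point (between the pads) lies 19 mm behind it; z points along the fingers, y is the line along which they close (so a half turn about z gives the same grasp; the last joint's range is limited). The gripper opens to 94 mm and grips with 3 to 60 N. Pads are 16 mm wide; open, the fingers measure 119 mm over their backs; the gripper's body (75 mm by 177 mm) begins 78 mm behind the grasp point.
Start: joints at [-1.324, 0.3, 1.521, -0, 1.321, -0.067], TCP at [0.17, -0.523, 0.205] pointing down, gripper open.
Joint ranges: [-3.03, 3.03], [-0.79, 2.21], [0.23, 2.52], [-1.04, 4.18], [0, 3.07], [-2.55, 2.55]. Speed limits (rad/s): [2.22, 2.22, 2.57, 3.14, 3.14, 3.14].

INTERFACE

Orientations are given as [roll, pitch, yaw] about the fixed x, y, z axes, in that order (R = Rz(yaw) Ry(pitch) Rx(roll)).
In Python, from station import * gives the robot as it stands.
- The arm moves only by the tool jog_arm, never from a script. Its argument "rows" is a list of rows, each a list of 3 entries, a list of its own where there are three numbers: the shift along the tool's x, y, z in m, then the turn about the tool's z in degrees, then the finger opening in m, from 0 to 0.094. A call has 1 to 12 rows; each row shifts and turns the commanded pose from where the row before left it, along the tool's axes as they then stand; what a row does not reach is not made up. A row lasts 1/12 s, in which the tool goes at most 41.7 mm and 7.16 degrees, less where a joint would pass 70% of its speed; a pose out of reach is approached as far as the arm can. A call is refused whole if a number of a shift passes 0.0417 or a number of a turn 7.16, either way. A call with a gripper value outside its range is refused whole. The fingers move at their own pace and stop on an object; "squeeze" is the grip in N (left out, the last holds). Time passes only in rows, so rows that do not move let the fingers close. It gives the time, the measured TCP pose, the force, the opening and the grip force at its end, in the units of the state.
- get_obs(): the state, without advancing time (a new reading comes with each control period).
- camera(name): name is "side" or "top"; returns a dict with "image" (384x512x3 uint8, red, green, blue), "range_z" (384x512 float32, m along the optical axis (not along the pixel's ray), 0 where there is no reading), "K" (3x3 intrinsics, pixels), "k1" (the pictures are not rectified: a ray, as slopes to the right and down, at radius r is drawn at 1 + k1 r^2 times it, then the intrinsics apply), "world_from_camera" (4x4, takes a point from camera to world coordinates). Camera axes: x right, y up, looking along -z (the intrinsics and any distortion apply to the point x, -y, -z); pixel columns grow to the right and rows downward; lengths in m; the calibration is good to about 2 mm. A picture is of the moment at which its call begins.
- hand_in(): hands the job in; it is judged then, once.
Trained networks look in a picture, given as the dict that the camera call returned (one of the last four; its "shot" number tells which), for a name from the list of things; names that differ only in an ending like _2 or _b are one class to them, and where a whole thing is asked for, a point or a joint stands for the part that bears it (a point fixed in the world has none). Each returns a list of dicts, best first, with "p" (0 to 1); they miss things now and then, are a little off and sometimes report something else, mostly with a low value. They report only what shows in the picture. A call takes as long as a camera call.
- search_frame(label, picture): "at" ([column, row] as shares, 0 to 1, of the picture: columns of its width, rows of its height, amid what is visible of it).
- spot_point(label, picture): "at" ([column, row] as shares, 0 to 1, of the picture: columns of its width, rows of its height: a listed point, or the origin of a listed thing).
The state is a dict: "time_s": time; "qpos": joint angles; "joint_vel": joint speeds; "tau": joint torques, N m; "ee_pos": TCP position; "eef_rot": TCP orientation; "force": force on the tool from outside, world axes, zero at the start; "moment": the same for the moment, N m; "grip_width": finger opening in m; "grip_force": force on a finger pad.
Only numpy, scipy, OpenCV 4.12 (cv2) and the standard library are available. Lean on these libraries where they do the work, as an engineer would, in place of code of your own. Each camera call takes 0.05 s, during which the arm holds its last target. There are 200 camera calls.

TASK

Take the two piles on the bench apart and set every piece, right way up, on its own marked plate: the orange-capped flask on the orange oblong plate, the purple-capped flask on the purple oblong plate, the glass counting chamber on the teal oblong plate, the pink dish on the pink disc and the small orange dish on the small orange disc. Each lies flat and centred on its plate, the flasks and the chamber lengthwise along theirs (either end first). Never tip a piece over on the way, and let go of everything at the end.

Things in the scene. Friction and masses are not known exactly. Their poses are not given: they have to be found in the camera images.
- flask_orange_mid (a point): culture flask, pink and clear, orange cap, lying flat at the bottom of one pile: 52 wide (x), 98 long with cap (y), 24 mm high, flat top and bottom, 55-115 g. Point: centre of length and width, 12 mm above underside; z up. Cap at y -49 to -30 mm, neck tapers to y -8; from y -8 to +48 sides are parallel, 52 mm apart: grip near y +15. Next piece lies on it near y +18 mm.
- plate_orange_top (a point): fixed flat white-edged orange oblong plate, 62 mm (x) by 102 mm (y), 3 mm thick, the place of the orange-capped flask. The point is the centre of its top face, 3 mm above the bench; x across, y along the plate, z up.
- flask_purple_mid (a point): culture flask, pink and clear, purple cap, lying flat at the bottom of one pile: 52 wide (x), 98 long with cap (y), 24 mm high, flat top and bottom, 55-115 g. Point: centre of length and width, 12 mm above underside; z up. Cap at y -49 to -30 mm, neck tapers to y -8; from y -8 to +48 sides are parallel, 52 mm apart: grip near y +15. Next piece lies on it near y +18 mm.
- plate_purple_top (a point): fixed flat white-edged purple oblong plate, 62 mm (x) by 102 mm (y), 3 mm thick, the place of the purple-capped flask. The point is the centre of its top face, 3 mm above the bench; x across, y along the plate, z up.
- chamber_mid (a point): glass counting chamber, a pale, half-clear flat slab 32 mm wide (x), 75 mm long (y), 8 mm high (z), 20 to 42 g. The point is its centre, half-way up (4 mm). It starts flat on one of the two flasks, roughly along it, with the small orange dish standing on it. Grip it across its 32 mm width.
- plate_teal_top (a point): fixed flat white-edged teal (blue-green) oblong plate, 42 mm (x) by 86 mm (y), 3 mm thick, the place of the counting chamber. The point is the centre of its top face, 3 mm above the bench; x across, y along the plate, z up.
- dish_pink_mid (a point): round lidded culture dish, pink, 60 mm across, 16 mm high with its lid (its solid part is 56 mm across and 14 mm high), 20 to 42 g. The point lies on its axis, 7 mm above its underside, z up. It starts on top of the other flask, the one without the chamber. Grip it across its diameter.
- disc_pink_top (a point): fixed flat white-edged round pink-red disc, 72 mm across, 3 mm thick, the place of the pink dish. The point is the centre of its top face, 3 mm above the bench, z up.
- dish_orange_mid (a point): small round lidded culture dish, orange, 35 mm across, 11 mm high, 14 to 28 g. The point is its centre, half-way up (5.5 mm), z up. It starts standing on the counting chamber. Grip it across its diameter.
- disc_small_top (a point): fixed flat white-edged round orange disc, 46 mm across, 3 mm thick, the place of the small orange dish. The point is the centre of its top face, 3 mm above the bench, z up.

How it is judged:
By the outcome, as a careful person would: the job done as asked, in the order asked, and still so for the second after the job is handed in, with the robot touching nothing.
It also fails if it takes over 122 s, if anything falls off the work surface, if the arm or the gripper's body presses on something with over 40 N, if the wrist force passes 120 N, or if a joint passes its speed limit or range.

## Working session

There is one attempt and no reset: what is moved stays moved. The work goes in short steps, Python scripts to look and compute and a tool call to move; the robot and the scene stay as the last step left them, time stands still between calls to the robot, and variables do not carry over. Pictures are saved under pics/ and viewed, at most 14 in all, crops included, and the job is handed in when it is done.

Besides the shell and the picture viewer there is one more tool, called as name([rows], argument=value, ...), one row to a line, values as JSON. jog_arm: Moves the arm, as the interface text tells. Its arguments: {"type":"object","properties":{"rows":{"type":"array","items":{"type":"array"}},"squeeze":{"type":"number"}},"required":["rows"]}

```bash
mkdir -p pics
cat > h.py <<'E'
from station import *
import numpy as np, cv2
L=["flask_orange_mid","plate_orange_top","flask_purple_mid","plate_purple_top","chamber_mid","plate_teal_top","dish_pink_mid","disc_pink_top","dish_orange_mid","disc_small_top"]
def ray(c,px):
    K=c["K"];u=np.array([(px[0]-K[0,2])/K[0,0],(px[1]-K[1,2])/K[1,1]])
    s=u.copy()
    for _ in range(20): s=u/(1+c["k1"]*(s@s))
    return s
def pt(c,px,z=None):
    s=ray(c,px);T=np.array(c["world_from_camera"]);d=T[:3,:3]@np.array([s[0],-s[1],-1]);o=T[:3,3]
    if z is None: t=c["range_z"][int(px[1]),int(px[0])]
    else: t=(z-o[2])/d[2]
    return o+t*d
def cloud(c):
    K=c["K"];v,u=np.mgrid[:384,:512];a=np.stack([(u-K[0,2])/K[0,0],(v-K[1,2])/K[1,1]],-1);s=a.copy()
    for _ in range(20): s=a/(1+c["k1"]*(s**2).sum(-1,keepdims=True))
    T=np.array(c["world_from_camera"]);r=c["range_z"][...,None]
    return np.concatenate([s[...,:1],-s[...,1:],-np.ones_like(r)],-1)*r@T[:3,:3].T+T[:3,3]
def save(c,n,crop=None,f=1.5):
    im=c["image"][...,::-1]
    if crop: im=im[crop[1]:crop[3],crop[0]:crop[2]]
    cv2.imwrite("pics/"+n,cv2.resize(im,None,fx=f,fy=f,interpolation=cv2.INTER_CUBIC))
E
cat > a.py <<'E'
from h import *
o=get_obs();print({k:np.round(o[k],3) for k in o})
for n in ["top","side"]:
    c=camera(n);save(c,n+"0.png");print(n,np.round(c["world_from_camera"],3).tolist(),c["K"].tolist(),c["k1"])
    for l in L:
        for d in spot_point(l,c)[:2]:
            px=np.array(d["at"])*[512,384];print(l,round(d["p"],2),px.round(1),pt(c,px).round(3))
E
python3 a.py
```

```text
{'time_s': np.float64(0.0), 'qpos': array([-1.324,  0.3  ,  1.522,  0.   ,  1.321, -0.067]), 'joint_vel': array([-0.   , -0.001, -0.002,  0.   , -0.   , -0.003]), 'tau': array([ 3.0000e-03, -5.3180e+01, -3.5273e+01,  7.1000e-02,  2.4000e-02,
       -0.0000e+00]), 'ee_pos': array([ 0.17 , -0.523,  0.205]), 'eef_rot': array([-3.14 , -0.   ,  0.314]), 'force': array([ 0.561, -0.817,  0.62 ]), 'moment': array([-0.009,  0.071,  0.033]), 'grip_force': np.float64(0.0), 'grip_width': np.float64(0.094)}
top [[0.007, 0.984, -0.179, 0.413], [-1.0, 0.008, 0.002, 0.198], [0.003, 0.179, 0.984, 0.908], [0.0, 0.0, 0.0, 1.0]] [[462.026197346171, 0.0, 256.1580642098559], [0.0, 462.026197346171, 187.23740660561796], [0.0, 0.0, 1.0]] -0.07228142120387425
flask_orange_mid 0.72 [183.6 193.7] [0.559 0.337 0.027]
plate_orange_top 0.85 [331.3 131. ] [0.694 0.045 0.006]
flask_purple_mid 0.66 [274.5 139. ] [0.669 0.162 0.03 ]
chamber_mid 0.84 [264.6 137.7] [0.671 0.181 0.032]
plate_teal_top 0.92 [334.9 191. ] [0.571 0.04  0.004]
dish_pink_mid 0.6 [172.5 191.2] [0.563 0.358 0.033]
disc_pink_top 0.92 [255.7 241.
[... 282 characters left out ...]
4], [0.0, 0.0, 0.0, 1.0]] [[473.8913616058744, 0.0, 250.33993271162373], [0.0, 473.8913616058744, 197.15338481232837], [0.0, 0.0, 1.0]] 0.053793085397531415
flask_orange_mid 0.75 [217.6 167.3] [0.562 0.335 0.03 ]
flask_purple_mid 0.75 [303.  219.7] [0.664 0.141 0.023]
plate_purple_top 0.57 [246.2 218.4] [0.574 0.2   0.004]
chamber_mid 0.86 [295.5 198.4] [0.668 0.185 0.036]
plate_teal_top 0.65 [277.  283.8] [ 0.453 -0.21   0.366]
dish_pink_mid 0.66 [210.9 158.5] [0.559 0.37  0.028]
disc_pink_top 0.9 [191.2 233.3] [0.467 0.2   0.004]
dish_orange_mid 0.7 [297.5 196.9] [0.673 0.187 0.037]
dish_orange_mid 0.44 [218.1 170.2] [0.562 0.333 0.024]
disc_small_top 0.72 [177.1 191.4] [0.471 0.324 0.002]
```

View pics/top0.png

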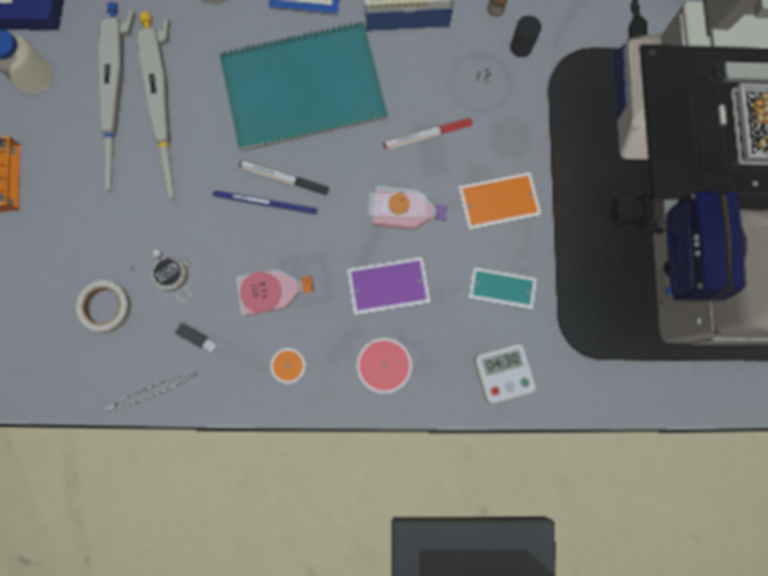

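View pics/side0.png

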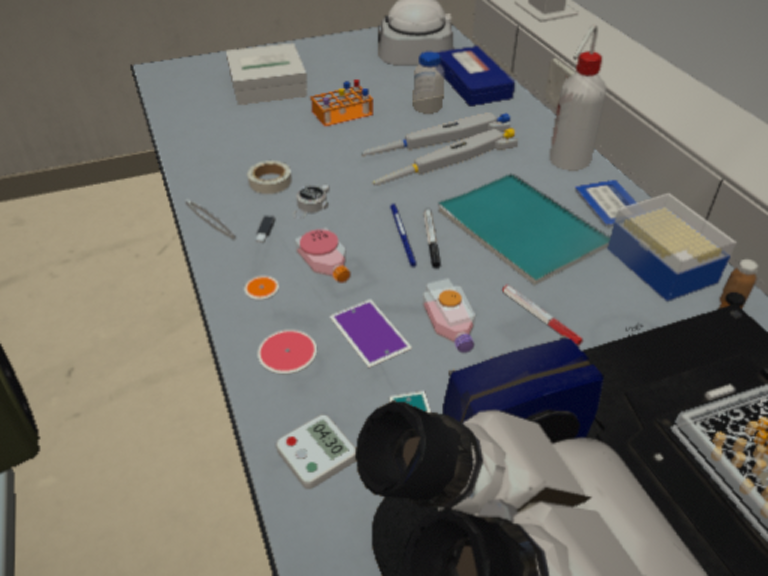

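The top view shows the pink dish on the orange-capped flask at about (265,293). The small dish and chamber sit on the purple-capped flask at about (405,207). All five plates are clear, and the microscope is on the right, near the teal plate at (503,288). Next I'll fit the poses.

```bash
cat > b.py <<'E'
from h import *
R={"orange_pl":((5,18),150,(.62,.0,.76,.09),.003),"purple_pl":((125,150),100,(.5,.1,.66,.28),.003),"teal_pl":((80,95),90,(.52,-.02,.62,.1),.003),
"pink_disc":((168,180),90,(.41,.14,.53,.26),.003),"small_disc":((5,18),150,(.42,.28,.52,.37),.003),
"pink_dish":((165,179),75,(.5,.3,.62,.42),.040),"orange_dish":((5,22),110,(.63,.15,.73,.23),.043),"cap_o":((5,18),150,(.52,.25,.60,.32),.02),"cap_p":((125,160),50,(.62,.08,.72,.14),.02)}
for n in ["top","side"]:
    c=camera(n);P=cloud(c);hsv=cv2.cvtColor(c["image"],cv2.COLOR_RGB2HSV);ok=c["range_z"]>0
    for k,(h,s,b,z) in R.items():
        m=(hsv[...,0]>=h[0])&(hsv[...,0]<=h[1])&(hsv[...,1]>=s)&ok&(P[...,0]>b[0])&(P[...,0]<b[2])&(P[...,1]>b[1])&(P[...,1]<b[3])
        nn,lab,st,_=cv2.connectedComponentsWithStats(m.astype(np.uint8))
        if nn<2: print(n,k,"none");continue
        i=1+st[1:,4].argmax();m=lab==i
        q=np.argwhere(m)[:,::-1];W=np.array([pt(c,p,z)[:2] for p in q]);(x,y),(a,bb),t=cv2.minAreaRect((W*1000).astype(np.float32))
        print(n,k,len(q),"rect c",round(x,1),round(y,1),"size",round(a,1),round(bb,1),"ang",round(t,1),"mean",(W.mean(0)*1000).round(1),"zmed",(np.median(P[m][:,2])*1000).round(1))
    if n=="top":
        for nm,b in {"pile_o":(.48,.24,.64,.43),"pile_p":(.6,.08,.75,.25)}.items():
            for lo,hi in ((.012,.060),(.012,.027),(.029,.060),(.0375,.06)):
                m=(P[...,0]>b[0])&(P[...,0]<b[2])&(P[...,1]>b[1])&(P[...,1]<b[3])&(P[...,2]>lo)&(P[...,2]<hi)
                if m.sum()<5: continue
                r=cv2.minAreaRect((P[m][:,:2]*1000).astype(np.float32));print(nm,lo,hi,m.sum(),np.round(np.hstack(r),1),np.round(P[m].mean(0)*1000,1),np.round(np.percentile(P[m][:,2]*1000,[10,50,90]),1))
        m=(P[...,0]>.3)&(P[...,0]<.95)&(P[...,1]>-.25)&(P[...,1]<.5)&ok
        for y0 in np.arange(-.25,.5,.05):
            print(round(y0,2),[int(1000*max(P[m&(P[...,1]>=y0)&(P[...,1]<y0+.05)&(P[...,0]>=x0)&(P[...,0]<x0+.05)][:,2],default=-1)) for x0 in np.arange(.35,.9,.05)])
    save(c,n+"_c.png",(150,110,350,260) if n=="top" else (150,130,350,290),4)
E
python3 b.py
```

```text
top orange_pl 956 rect c 691.0 41.3 size 48.9 88.7 ang 12.2 mean [691.1  42.5] zmed 2.8
top purple_pl 1036 rect c 572.2 192.3 size 48.3 88.1 ang 9.8 mean [572.1 192.2] zmed 2.6
top teal_pl 529 rect c 569.8 40.1 size 73.7 30.1 ang 80.8 mean [569.8  39.9] zmed 2.6
top pink_disc 770 rect c 466.3 197.0 size 60.6 59.2 ang 45.5 mean [466.5 197. ] zmed 2.5
top small_disc 234 rect c 464.7 322.4 size 33.4 32.8 ang 46.2 mean [464.9 322.7] zmed 2.7
top pink_dish 557 rect c 555.3 354.7 size 48.7 48.0 ang 1.9 mean [555.3 354.9] zmed 28.5
top orange_dish 126 rect c 673.3 179.7 size 24.3 21.4 ang 0.3 mean [672.8 179.7] zmed 37.0
top cap_o 43 rect c 569.8 297.9 size 16.0 9.8 ang 1.6 mean [569.6 298.2] zmed 20.9
top cap_p 57 rect c 667.3 123.4 size 10.0 18.7 ang 89.6 mean [667.2 123.3] zmed 20.4
pile_o 0.012 0.06 1100 [561.  339.2  54.1  98.4   9.9] [559.3 345.9  25.9] [20.7 26.6 30.1]
pile_o 0.012 0.027 590 [561.2 339.2  53.7  98.4   9.9] [561.1 336.6  22.8] [18.7 23.3 26.3]
pile_o 0.029 0.06 233 [556.6 354.3  57.   54.3  48.8] [556.7 357.4  31.1] [29.2 30.  37.2]
pile_o 0.0375 0.06 20 [558.9 356.6 
[... 1172 characters left out ...]
l 911 rect c 572.8 196.1 size 51.2 90.5 ang 9.6 mean [572.6 194.6] zmed 3.6
side teal_pl 102 rect c 580.6 75.1 size 18.9 36.8 ang 45.9 mean [580.6  71.9] zmed 3.8
side pink_disc 675 rect c 466.7 201.2 size 61.4 60.9 ang 35.5 mean [466.6 200.6] zmed 3.7
side small_disc 174 rect c 466.0 326.9 size 35.3 35.6 ang 41.2 mean [465.6 327.2] zmed 3.7
side pink_dish 340 rect c 554.0 345.0 size 49.3 49.7 ang 68.7 mean [553.8 344.8] zmed 29.3
side orange_dish 124 rect c 671.7 176.0 size 25.3 24.1 ang 65.6 mean [671.4 176.1] zmed 37.6
side cap_o 84 rect c 568.0 294.4 size 21.3 27.2 ang 13.4 mean [568.6 294.3] zmed 18.8
side cap_p 114 rect c 666.4 119.9 size 24.2 23.8 ang 11.0 mean [666.  120.3] zmed 18.8
```

View pics/top_c.png

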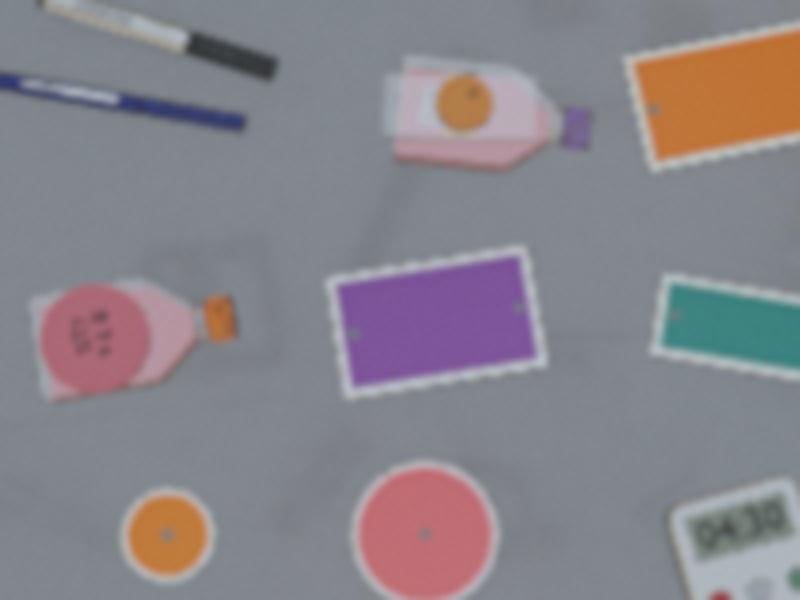

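```bash
sed -i 's/(.62,.0,.76,.09)/(.62,-.04,.76,.12)/' b.py; python3 b.py | grep "top orange_pl"
```

```text
top orange_pl 982 rect c 690.9 41.2 size 48.9 88.8 ang 12.3 mean [690.9  41.2] zmed 2.8
```

jog_arm([
  [[0, 0, -0.012], -7.16, 0.094],
  [[0, 0, -0.012], -7.16, 0.094],
  [[0, 0, -0.012], -7.16, 0.094],
  [[0, 0, -0.012], -7.16, 0.094],
  [[0, 0, -0.012], -7.16, 0.094],
  [[0, 0, -0.012], -7.16, 0.094],
  [[0, 0, -0.012], -7.16, 0.094],
  [[0, 0, -0.012], -7.16, 0.094],
  [[0, 0, -0.012], -7.16, 0.094],
  [[0, 0, -0.012], -7.16, 0.094],
  [[0, 0, 0], -0.4, 0.094],
])

```text
time_s: 2.22
ee_pos: [0.1699, -0.5236, 0.3277]
eef_rot: [3.141, 0.003, 1.577]
force: [0.6, 0.6, 0.2]
grip_width: 0.094
grip_force: 0.0
```

jog_arm([
  [[0.034, 0.016, 0], 0, 0.094],
  [[0.034, 0.016, 0], 0, 0.094],
  [[0.034, 0.016, 0], 0, 0.094],
  [[0.034, 0.016, 0], 0, 0.094],
  [[0.034, 0.016, 0], 0, 0.094],
  [[0.034, 0.016, 0], 0, 0.094],
  [[0.034, 0.016, 0], 0, 0.094],
  [[0.034, 0.016, 0], 0, 0.094],
  [[0.036, 0.014, 0], 0, 0.094],
  [[0.036, 0.014, 0], 0, 0.094],
  [[0.036, 0.014, 0], 0, 0.094],
  [[0.036, 0.014, 0], 0, 0.094],
])

```text
time_s: 3.22
ee_pos: [0.3539, -0.1053, 0.325]
eef_rot: [3.141, 0.0, 1.566]
force: [-0.0, -0.4, 0.4]
grip_width: 0.0941
grip_force: 0.0
```

jog_arm([
  [[0.036, 0.014, 0], 0, 0.094],
  [[0.036, 0.014, 0], 0, 0.094],
  [[0.036, 0.014, 0], 0, 0.094],
  [[0.02, 0.03, 0], 0, 0.094],
  [[0.02, 0.03, 0.018], 0, 0.094],
  [[0.02, 0.03, 0.018], 0, 0.094],
  [[0.02, 0.03, 0.018], 0, 0.094],
  [[0.02, 0.03, 0.018], 0, 0.094],
  [[0.02, 0.03, 0.018], 0, 0.094],
  [[0.02, 0.03, 0.018], 0, 0.094],
  [[0.02, 0.03, 0.018], 0, 0.094],
  [[0, 0, 0.018], 0, 0.06],
])

```text
time_s: 4.22
ee_pos: [0.6384, 0.1635, 0.1769]
eef_rot: [-3.139, 0.0, 1.568]
force: [-0.5, -0.7, -0.6]
grip_width: 0.0902
grip_force: 0.0
```

jog_arm([
  [[0.01, 0.019, 0.02], 0, 0.06],
  [[0.01, 0.019, 0.02], 0, 0.06],
  [[0, 0, 0.025], 0, 0.06],
  [[0, 0, 0.025], 0, 0.06],
  [[0, 0, 0], 0, 0.06],
  [[0, 0, 0], 0, 0.06],
  [[0, 0, 0], 0, 0.06],
])

```text
time_s: 4.8
ee_pos: [0.6745, 0.1807, 0.093]
eef_rot: [3.14, -0.0, 1.569]
force: [-0.7, -0.7, 1.4]
grip_width: 0.06
grip_force: 0.0
```

```bash
cat > cc.py <<'E'
from h import *
import sys
n,cr,f,name=sys.argv[1],eval(sys.argv[2]),float(sys.argv[3]),sys.argv[4]
c=camera(n);save(c,name,cr,f);o=get_obs();print(np.round(o["ee_pos"],4),np.round(o["eef_rot"],3))
E
python3 cc.py side "(200,110,400,260)" 4 s1.png
```

```text
[0.6747 0.1808 0.0936] [ 3.139e+00 -1.000e-03  1.569e+00]
```

View pics/s1.png

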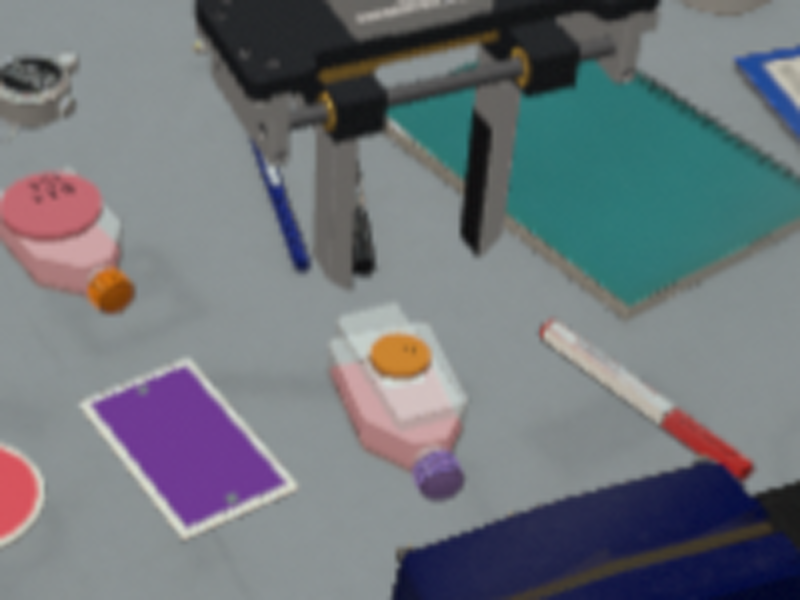

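The fingers straddle the small dish: it's at crop (400,355) and the tips at (335,280) and (480,245). I'll descend and grip.

jog_arm([
  [[0, 0, 0.02], 0, 0.06],
  [[0, 0, 0.02], 0, 0.06],
  [[0, 0, 0.012], 0, 0.06],
  [[0, 0, 0.008], 0, 0.06],
  [[0, 0, 0], 0, 0.06],
  [[0, 0, 0], 0, 0.03],
  [[0, 0, 0], 0, 0.03],
  [[0, 0, 0], 0, 0.03],
  [[0, 0, 0], 0, 0.03],
  [[0, 0, 0], 0, 0.03],
  [[0, 0, 0], 0, 0.03],
], squeeze=8)

```text
time_s: 5.77
ee_pos: [0.6744, 0.1807, 0.0322]
eef_rot: [3.141, -0.0, 1.57]
force: [-0.8, -0.4, 4.8]
grip_width: 0.0343
grip_force: 8.0
```

jog_arm([
  [[0, 0, -0.002], 0, 0.03],
  [[0, 0, -0.01], 0, 0.03],
  [[0, 0, -0.025], 0, 0.03],
  [[0, 0, -0.02], 0, 0.03],
  [[0.014, -0.02, 0], 0, 0.03],
  [[0.02, -0.03, 0], 0, 0.03],
  [[0.02, -0.03, 0], 0, 0.03],
  [[0.02, -0.03, 0], 0, 0.03],
  [[0.02, -0.03, 0], 0, 0.03],
  [[0.02, -0.03, 0], 0, 0.03],
  [[0.02, -0.03, 0], 0, 0.03],
  [[0.01, -0.01, 0], 0, 0.03],
])

```text
time_s: 6.77
ee_pos: [0.4609, 0.3266, 0.0893]
eef_rot: [-3.141, -0.0, 1.573]
force: [0.4, 0.6, 0.0]
grip_width: 0.0338
grip_force: 8.0
```

jog_arm([
  [[0, 0, 0], 0, 0.03],
  [[0, 0, 0.02], 0, 0.03],
  [[0, 0, 0.02], 0, 0.03],
  [[0, 0, 0.02], 0, 0.03],
  [[0, 0, 0], 0, 0.03],
  [[0, 0, 0], 0, 0.03],
  [[0, 0, 0], 0, 0.03],
])

```text
time_s: 7.35
ee_pos: [0.4652, 0.3247, 0.0297]
eef_rot: [3.14, -0.001, 1.57]
force: [0.9, 0.5, -0.6]
grip_width: 0.0343
grip_force: 8.0
```

```bash
python3 cc.py side "(120,110,320,260)" 4 s2.png
```

```text
[0.4652 0.3249 0.0299] [ 3.14e+00 -1.00e-03  1.57e+00]
```

View pics/s2.png

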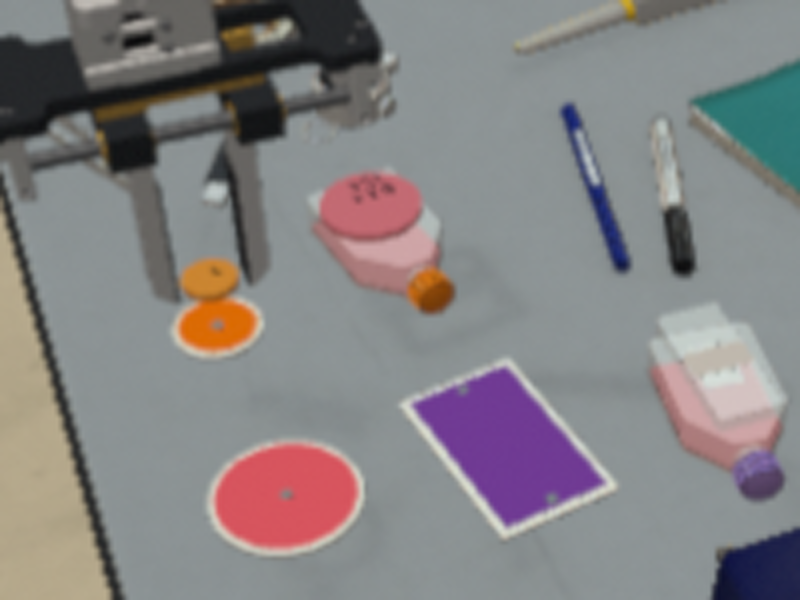

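The dish hangs level at (210,278), right over its disc at (218,326). I'll lower, release and rise.

jog_arm([
  [[0, 0, 0.012], 0, 0.03],
  [[0, 0, 0.008], 0, 0.03],
  [[0, 0, 0.004], 0, 0.03],
  [[0, 0, 0.0013], 0, 0.03],
  [[0, 0, 0], 0, 0.03],
  [[0, 0, 0], 0, 0.03],
  [[0, 0, 0], 0, 0.06],
  [[0, 0, 0], 0, 0.06],
  [[0, 0, 0], 0, 0.06],
  [[0, 0, 0], 0, 0.06],
])

```text
time_s: 8.23
ee_pos: [0.464, 0.3247, 0.0029]
eef_rot: [-3.141, 0.0, 1.571]
force: [-0.1, -0.3, 0.3]
grip_width: 0.0572
grip_force: 0.0
```

jog_arm([
  [[0, 0, -0.02], 0, 0.06],
  [[0, 0, -0.03], 0, 0.06],
  [[0, 0, -0.03], 0, 0.08],
  [[0.011, 0.03, 0], 0, 0.08],
  [[0.011, 0.03, 0], 0, 0.08],
  [[0.011, 0.032, 0], 0, 0.08],
  [[0, 0, 0], 0, 0.08],
  [[0, 0, 0], 0, 0.08],
])

```text
time_s: 8.9
ee_pos: [0.5565, 0.3575, 0.0817]
eef_rot: [-3.14, 0.001, 1.57]
force: [-1.0, 0.2, -0.7]
grip_width: 0.0801
grip_force: 0.0
```

```bash
cat > d.py <<'E'
from h import *
for n in ["top","side"]:
    c=camera(n);P=cloud(c);hsv=cv2.cvtColor(c["image"],cv2.COLOR_RGB2HSV)
    for k,h,s,b,z in (("dish",(5,22),100,(.42,.28,.52,.37),.014),("pink",(165,179),75,(.5,.3,.62,.42),.033)):
        m=(hsv[...,0]>=h[0])&(hsv[...,0]<=h[1])&(hsv[...,1]>=s)&(P[...,0]>b[0])&(P[...,0]<b[2])&(P[...,1]>b[1])&(P[...,1]<b[3])
        if m.sum()<9: continue
        W=np.array([pt(c,p,z)[:2] for p in np.argwhere(m)[:,::-1]])*1000
        print(n,k,m.sum(),np.round(np.hstack(cv2.minAreaRect(W.astype(np.float32))),1),np.median(P[m][:,2]).round(4))
save(c,"s3.png",(120,110,320,260),4)
E
python3 d.py
```

```text
side dish 269 [515.1 491.1 405.1  36.   73.8] 0.008
side pink 337 [556.2 353.7  49.9  50.3  68.7] 0.0292
```

View pics/s3.png

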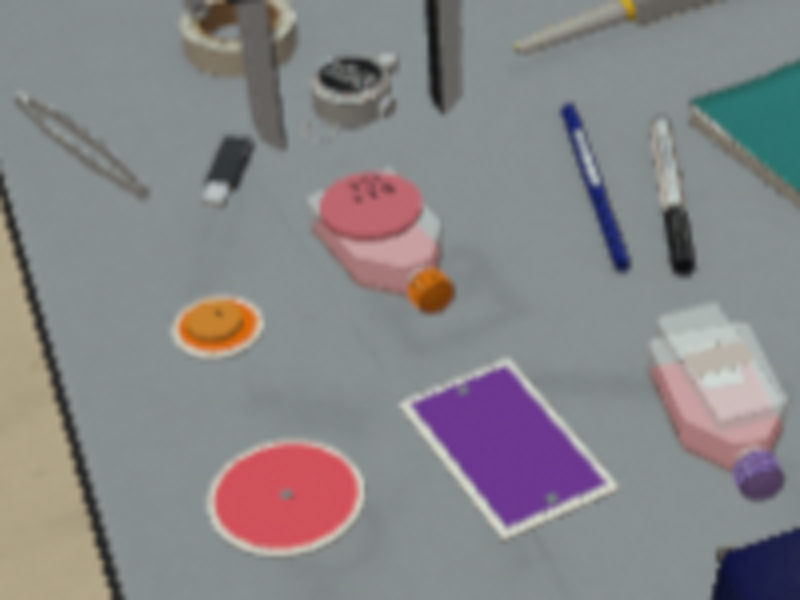

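The small orange dish sits flat on its disc at (213,323), disc centre (218,326). Next is the pink dish.

jog_arm([
  [[0, 0, 0.02], 0, 0.08],
  [[0, 0, 0.018], 0, 0.08],
  [[0, 0, 0.01], 0, 0.08],
  [[0, 0, 0.006], 0, 0.08],
  [[0, 0, 0], 0, 0.08],
  [[0, 0, 0], 0, 0.05],
  [[0, 0, 0], 0, 0.05],
  [[0, 0, 0], 0, 0.05],
  [[0, 0, 0], 0, 0.05],
  [[0, 0, 0], 0, 0.05],
  [[0, 0, 0], 0, 0.05],
], squeeze=8)

```text
time_s: 9.92
ee_pos: [0.5564, 0.3579, 0.0298]
eef_rot: [3.141, -0.001, 1.57]
force: [-0.8, 0.3, 4.6]
grip_width: 0.0558
grip_force: 8.0
```

jog_arm([
  [[0, 0, -0.002], 0, 0.05],
  [[0, 0, -0.01], 0, 0.05],
  [[0, 0, -0.025], 0, 0.05],
  [[0, 0, -0.02], 0, 0.05],
  [[-0.015, -0.008, 0], 0, 0.05],
  [[-0.032, -0.018, 0], 0, 0.05],
  [[-0.032, -0.018, 0], 0, 0.05],
  [[-0.032, -0.018, 0], 0, 0.05],
  [[-0.032, -0.018, 0], 0, 0.05],
  [[-0.016, -0.01, 0], 0, 0.05],
  [[0, 0, 0.02], 0, 0.05],
  [[0, 0, 0.02], 0, 0.05],
])

```text
time_s: 10.92
ee_pos: [0.4667, 0.1982, 0.0476]
eef_rot: [3.138, -0.001, 1.569]
force: [0.7, 0.5, -0.3]
grip_width: 0.0555
grip_force: 8.0
```

jog_arm([
  [[0, 0, 0], 0, 0.05],
  [[0, 0, 0], 0, 0.05],
  [[0, 0, 0], 0, 0.05],
])

```text
time_s: 11.17
ee_pos: [0.4665, 0.1991, 0.0473]
eef_rot: [3.141, -0.0, 1.571]
force: [-0.3, -0.1, -0.2]
grip_width: 0.0556
grip_force: 8.0
```

```bash
python3 cc.py side "(120,110,320,260)" 4 s4.png
```

```text
[0.4666 0.1991 0.0474] [ 3.14  -0.     1.571]
```

View pics/s4.png

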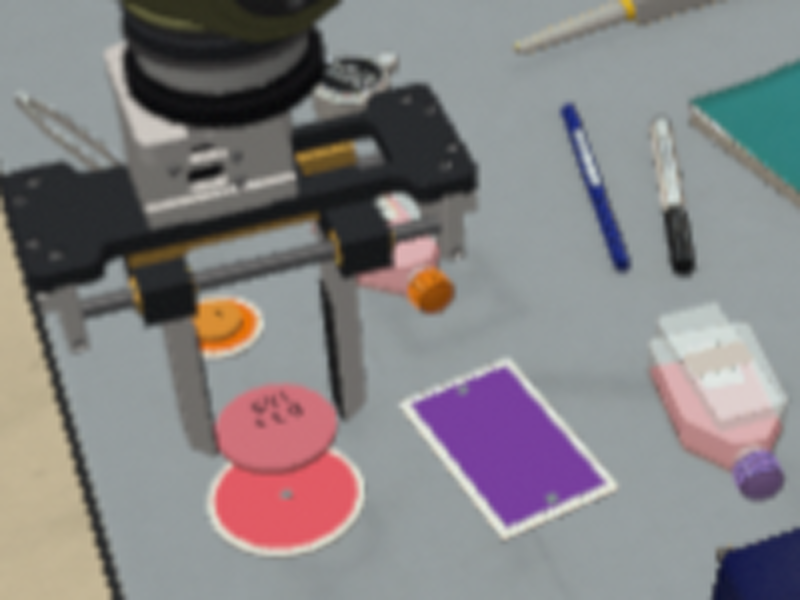

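jog_arm([
  [[0, 0, 0.015], 0, 0.05],
  [[0, 0, 0.012], 0, 0.05],
  [[0, 0, 0.006], 0, 0.05],
  [[0, 0, 0.003], 0, 0.05],
  [[0, 0, 0], 0, 0.05],
  [[0, 0, 0], 0, 0.05],
  [[0, 0, 0], 0, 0.05],
])

```text
time_s: 11.8
ee_pos: [0.4664, 0.1989, 0.0109]
eef_rot: [3.141, -0.0, 1.571]
force: [0.8, -0.7, -0.3]
grip_width: 0.0559
grip_force: 8.0
```

jog_arm([
  [[0, 0, 0.0012], 0, 0.05],
  [[0, 0, 0], 0, 0.05],
  [[0, 0, 0], 0, 0.05],
])

```text
time_s: 12.05
ee_pos: [0.4661, 0.1988, 0.0091]
eef_rot: [3.141, -0.0, 1.57]
force: [-0.8, 0.3, 0.3]
grip_width: 0.0556
grip_force: 8.0
```

jog_arm([
  [[0, 0, 0], 0, 0.08],
  [[0, 0, 0], 0, 0.08],
  [[0, 0, 0], 0, 0.08],
  [[0, 0, 0], 0, 0.08],
  [[0, 0, 0], 0, 0.08],
  [[0, 0, -0.03], 0, 0.08],
  [[0, 0, -0.03], 0, 0.08],
  [[0, 0, -0.02], 0, 0.08],
  [[0, 0.03, 0], 0, 0.08],
  [[0, 0.03, 0], 0, 0.08],
  [[0, 0, 0], 0, 0.08],
])

```text
time_s: 12.97
ee_pos: [0.5296, 0.1985, 0.0895]
eef_rot: [3.139, -0.001, 1.569]
force: [-0.4, -0.5, 0.4]
grip_width: 0.08
grip_force: 0.0
```

```bash
cat > e.py <<'E'
from h import *
c=camera("side");P=cloud(c)
hsv=cv2.cvtColor(c["image"],cv2.COLOR_RGB2HSV)
def obj(mask,z,k):
    W=np.array([pt(c,p,z)[:2] for p in np.argwhere(mask)[:,::-1]])*1000
    print(k,mask.sum(),np.round(np.hstack(cv2.minAreaRect(W.astype(np.float32))),1),np.median(P[mask][:,2]).round(4))
# piles by depth
for k,b in {"chamber":(.62,.12,.73,.24,.028,.045),"fl_p":(.62,.09,.73,.23,.012,.027),"fl_o":(.5,.27,.62,.42,.012,.04),"pinkd":(.42,.15,.52,.25,.008,.03),"oranged":(.43,.29,.5,.36,.008,.03)}.items():
    m=(P[...,0]>b[0])&(P[...,0]<b[2])&(P[...,1]>b[1])&(P[...,1]<b[3])&(P[...,2]>b[4])&(P[...,2]<b[5])
    if m.sum()>5: print(k,m.sum(),np.round(np.hstack(cv2.minAreaRect((P[m][:,:2]*1000).astype(np.float32))),1),np.median(P[m][:,2]).round(4))
save(c,"s5.png",(120,110,320,260),4)
E
python3 e.py
```

```text
chamber 517 [674.8 182.2  77.7  33.7  89.3] 0.0324
fl_p 508 [673.1 166.  100.4  52.   83.1] 0.0232
fl_o 730 [562.7 340.6  53.1 100.6  10.6] 0.0239
pinkd 329 [466.5 199.8  50.8  53.2   4.7] 0.009
oranged 74 [464.9 325.   28.1  26.3  80.5] 0.009
```

View pics/s5.png

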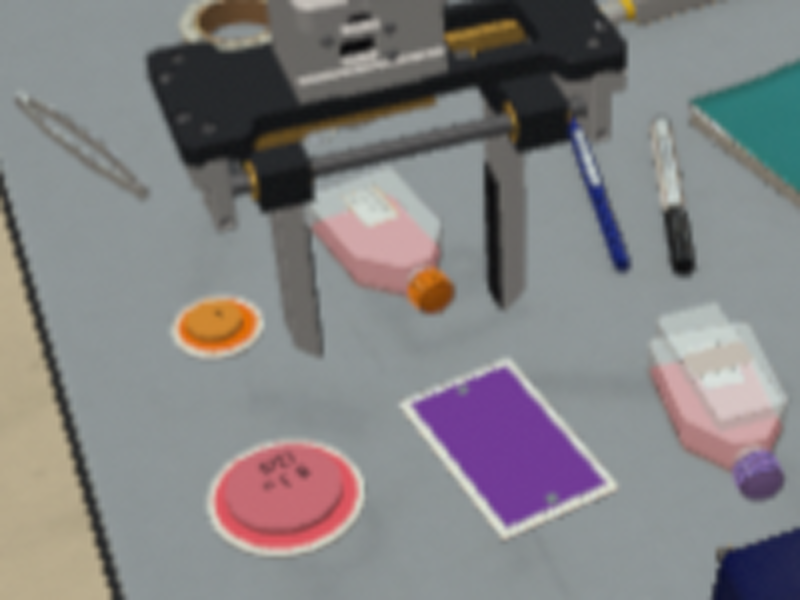

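The pink dish is centred on its disc at (285,488). Now the chamber.

jog_arm([
  [[-0.004, 0.037, 0], 0, 0.06],
  [[-0.005, 0.037, 0], 0, 0.06],
  [[-0.004, 0.037, 0], 0, 0.06],
  [[-0.004, 0.037, 0], 0, 0.06],
  [[0, 0, 0.02], 0, 0.06],
  [[0, 0, 0.02], 0, 0.06],
  [[0, 0, 0.01], 0, 0.06],
  [[0, 0, 0], 0, 0.06],
  [[0, 0, 0], 0, 0.06],
  [[0, 0, 0], 0, 0.06],
])

```text
time_s: 13.85
ee_pos: [0.6743, 0.182, 0.0405]
eef_rot: [3.14, -0.0, 1.571]
force: [-0.3, -0.2, 0.2]
grip_width: 0.0604
grip_force: 0.0
```

jog_arm([
  [[0, 0, 0.01], 0, 0.06],
  [[0, 0, 0.0045], 0, 0.06],
  [[0, 0, 0], 0, 0.06],
  [[0, 0, 0], 0, 0.028],
  [[0, 0, 0], 0, 0.028],
  [[0, 0, 0], 0, 0.028],
  [[0, 0, 0], 0, 0.028],
  [[0, 0, 0], 0, 0.028],
  [[0, 0, 0], 0, 0.028],
], squeeze=12)

```text
time_s: 14.6
ee_pos: [0.6741, 0.1817, 0.0247]
eef_rot: [3.141, -0.0, 1.57]
force: [-0.7, 0.6, 1.1]
grip_width: 0.032
grip_force: 12.0
```

jog_arm([
  [[0, 0, -0.002], 0, 0.028],
  [[0, 0, -0.01], 0, 0.028],
  [[0, 0, -0.02], 0, 0.028],
  [[0, 0, -0.03], 0, 0.028],
  [[0, 0, 0], 0, 0.028],
  [[0, 0, 0], 0, 0.028],
])

```text
time_s: 15.1
ee_pos: [0.6749, 0.1819, 0.0891]
eef_rot: [3.138, -0.001, 1.57]
force: [0.3, -0.1, -1.0]
grip_width: 0.0318
grip_force: 12.0
```

```bash
python3 cc.py side "(200,110,400,260)" 4 s6.png
```

```text
[0.6742 0.1817 0.0872] [ 3.141 -0.     1.57 ]
```

View pics/s6.png

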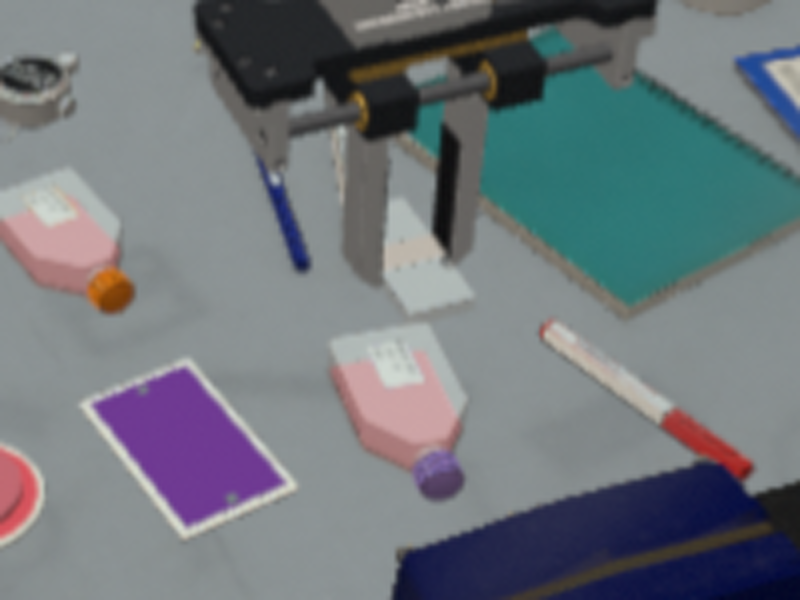

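The chamber is held level at (430,265) and the purple flask below is clear. On to the teal plate.

jog_arm([
  [[-0.028, -0.021, 0], 0, 0.028],
  [[-0.028, -0.021, 0], 0, 0.028],
  [[-0.028, -0.021, 0], 0, 0.028],
  [[-0.028, -0.021, 0], 0, 0.028],
  [[-0.0275, -0.02, 0], 0, 0.028],
  [[0, 0, 0.02], 4.6, 0.028],
  [[0, 0, 0.02], 4.6, 0.028],
  [[0, 0, 0.015], 0, 0.028],
  [[0, 0, 0], 0, 0.028],
  [[0, 0, 0], 0, 0.028],
  [[0, 0, 0], 0, 0.028],
])

```text
time_s: 16.07
ee_pos: [0.5702, 0.0423, 0.0319]
eef_rot: [3.141, -0.0, 1.411]
force: [0.6, 0.2, -0.5]
grip_width: 0.0316
grip_force: 12.0
```

```bash
cat > f.py <<'E'
from h import *
c=camera("top")
P=cloud(c)
for k,b in {"fl_p":(.62,.09,.73,.23,.012,.04),"fl_o":(.5,.27,.62,.42,.012,.04),"chamber":(.51,-.02,.63,.1,.02,.06)}.items():
    m=(P[...,0]>b[0])&(P[...,0]<b[2])&(P[...,1]>b[1])&(P[...,1]<b[3])&(P[...,2]>b[4])&(P[...,2]<b[5])
    if m.sum()>5: print(k,m.sum(),np.round(np.hstack(cv2.minAreaRect((P[m][:,:2]*1000).astype(np.float32))),1),np.median(P[m][:,2]).round(4))
save(c,"t7.png",(150,110,380,270),3.4)
E
python3 f.py
```

```text
fl_p 1035 [673.2 163.7  97.8  53.1  84.5] 0.0234
fl_o 1099 [562.3 339.3  52.6  98.1  10.5] 0.0233
chamber 164 [573.6  67.5  21.6  32.6  80.7] 0.0391
```

View pics/t7.png

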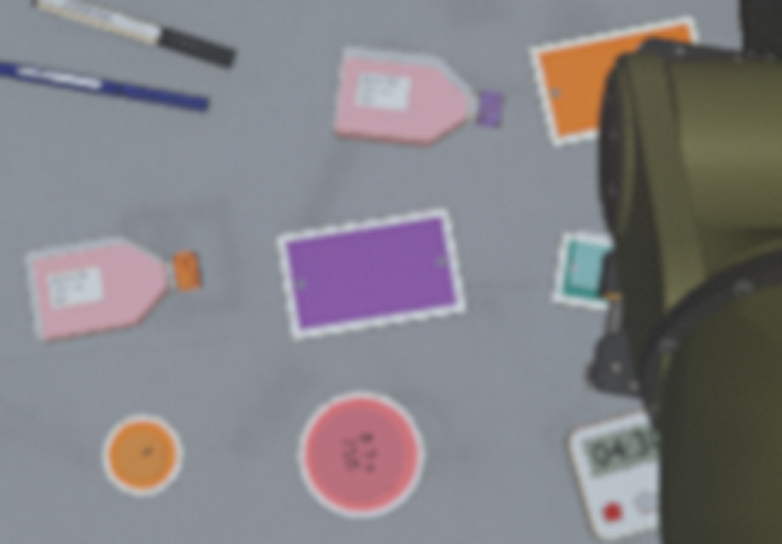

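Both dishes look centred on their discs. The chamber is aligned over the teal plate, so I'll lower it.

jog_arm([
  [[0, 0, 0.014], 0, 0.028],
  [[0, 0, 0.008], 0, 0.028],
  [[0, 0, 0.004], 0, 0.028],
  [[0, 0, 0.001], 0, 0.028],
  [[0, 0, 0], 0, 0.028],
  [[0, 0, 0], 0, 0.028],
  [[0, 0, 0], 0, 0.028],
])

```text
time_s: 16.7
ee_pos: [0.5703, 0.0422, 0.005]
eef_rot: [3.141, -0.0, 1.41]
force: [-0.4, -0.5, -0.6]
grip_width: 0.0318
grip_force: 12.0
```

jog_arm([
  [[0, 0, 0.0006], 0, 0.028],
  [[0, 0, 0], 0, 0.028],
  [[0, 0, 0], 0, 0.05],
  [[0, 0, 0], 0, 0.05],
  [[0, 0, 0], 0, 0.05],
  [[0, 0, 0], 0, 0.05],
  [[0, 0, 0], 0, 0.05],
  [[0, 0, -0.015], 0, 0.05],
  [[0, 0, -0.03], 0, 0.06],
  [[0, 0, -0.03], 0, 0.08],
  [[0, 0, 0], -4.6, 0.08],
  [[0, 0, 0], -4.6, 0.08],
])

```text
time_s: 17.7
ee_pos: [0.5709, 0.0422, 0.0808]
eef_rot: [3.138, -0.0, 1.574]
force: [-0.1, -0.2, -0.0]
grip_width: 0.0735
grip_force: 0.0
```

jog_arm([
  [[0.0277, 0.021, 0], 0, 0.08],
  [[0.0277, 0.021, 0], 0, 0.08],
  [[0.0277, 0.021, 0], 0, 0.08],
  [[0.0277, 0.021, 0], 0, 0.08],
  [[0.0277, 0.021, 0], 0, 0.08],
  [[0, 0, 0.02], 6, 0.08],
  [[0, 0, 0.02], 0, 0.08],
  [[0, 0, 0], 0, 0.08],
  [[0, 0, 0], 0, 0.08],
  [[0, 0, 0], 0, 0.08],
])

```text
time_s: 18.53
ee_pos: [0.6755, 0.1805, 0.0402]
eef_rot: [3.14, -0.0, 1.466]
force: [-0.7, 0.8, 0.2]
grip_width: 0.0801
grip_force: 0.0
```

```bash
python3 cc.py top "(150,110,380,270)" 3.4 t8.png
```

```text
[0.6757 0.1805 0.0406] [ 3.140e+00 -1.000e-03  1.466e+00]
```

View pics/t8.png

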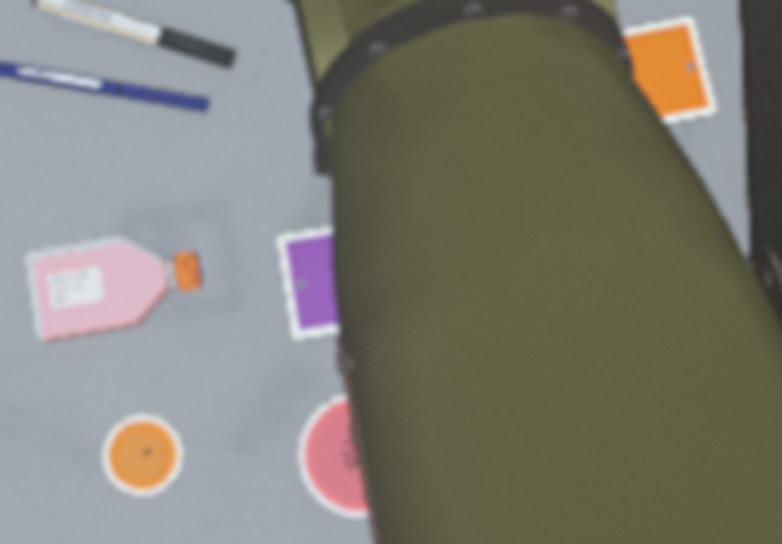

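The arm hides the flask from above, but the measured pose is on target, so I'll grip it.

jog_arm([
  [[0, 0, 0.015], 0, 0.08],
  [[0, 0, 0.012], 0, 0.08],
  [[0, 0, 0.007], 0, 0.08],
  [[0, 0, 0], 0, 0.08],
  [[0, 0, 0], 0, 0.045],
  [[0, 0, 0], 0, 0.045],
  [[0, 0, 0], 0, 0.045],
  [[0, 0, 0], 0, 0.045],
  [[0, 0, 0], 0, 0.045],
  [[0, 0, 0], 0, 0.045],
], squeeze=20)

```text
time_s: 19.42
ee_pos: [0.6752, 0.1807, 0.0053]
eef_rot: [3.141, -0.0, 1.466]
force: [-0.2, 0.7, 2.3]
grip_width: 0.0517
grip_force: 20.0
```

jog_arm([
  [[0, 0, -0.002], 0, 0.045],
  [[0, 0, -0.008], 0, 0.045],
  [[0, 0, -0.02], 0, 0.045],
  [[0, 0, -0.02], 0, 0.045],
  [[0, 0, 0], 0, 0.045],
  [[0, 0, 0], 0, 0.045],
])

```text
time_s: 19.92
ee_pos: [0.6755, 0.1808, 0.0562]
eef_rot: [3.139, -0.001, 1.466]
force: [-0.0, -0.4, -0.3]
grip_width: 0.0518
grip_force: 20.0
```

```bash
python3 cc.py side "(200,130,400,290)" 4 s9.png
```

```text
[0.6749 0.1807 0.0547] [-3.142  0.     1.466]
```

View pics/s9.png

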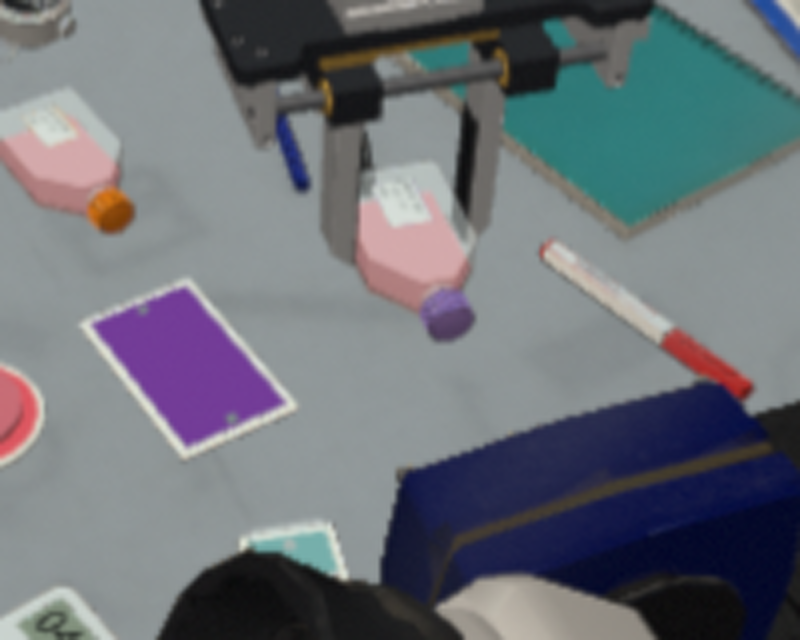

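The flask is level in the grip at (410,240). On to the purple plate.

jog_arm([
  [[0, 0, 0], -6, 0.045],
  [[0.0071, -0.02, 0], 0, 0.045],
  [[0.0071, -0.03, 0], 0, 0.045],
  [[0.0071, -0.03, 0], 0, 0.045],
  [[0.0071, -0.0251, 0], 0, 0.045],
  [[0, 0, 0], -5, 0.045],
  [[0, 0, 0.02], -4.7, 0.045],
  [[0, 0, 0.015], 0, 0.045],
  [[0, 0, 0], 0, 0.045],
  [[0, 0, 0], 0, 0.045],
  [[0, 0, 0], 0, 0.045],
])

```text
time_s: 20.88
ee_pos: [0.5701, 0.2091, 0.0201]
eef_rot: [-3.141, -0.0, 1.739]
force: [0.0, -0.3, 0.5]
grip_width: 0.0518
grip_force: 20.0
```

```bash
python3 cc.py side "(120,130,320,290)" 4 s10.png
```

```text
[0.5703 0.2092 0.0205] [ 3.141 -0.     1.739]
```

View pics/s10.png

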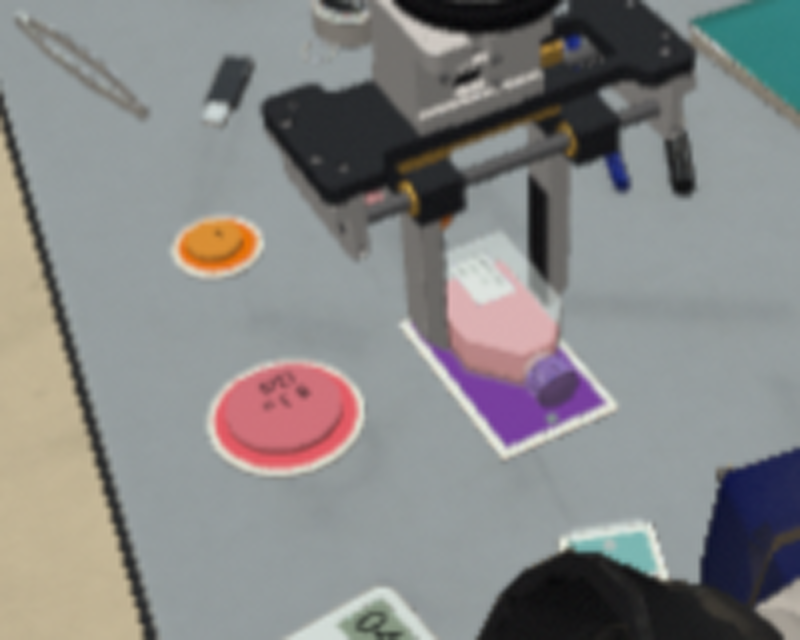

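jog_arm([
  [[0, 0, 0.007], 0, 0.045],
  [[0, 0, 0.0035], 0, 0.045],
  [[0, 0, 0.0012], 0, 0.045],
  [[0, 0, 0], 0, 0.045],
  [[0, 0, 0], 0, 0.045],
  [[0, 0, 0], 0, 0.07],
  [[0, 0, 0], 0, 0.07],
  [[0, 0, 0], 0, 0.07],
  [[0, 0, 0], 0, 0.07],
  [[0, 0, -0.02], 0, 0.07],
  [[0, 0, -0.03], 0, 0.07],
  [[0, 0, -0.02], 0, 0.07],
])

```text
time_s: 21.93
ee_pos: [0.5702, 0.2092, 0.08]
eef_rot: [3.141, -0.0, 1.74]
force: [0.5, 0.3, 0.4]
grip_width: 0.0696
grip_force: 0.0
```

jog_arm([
  [[0.0366, 0.0037, 0], 0, 0.08],
  [[0.0366, 0.0037, 0], 0, 0.08],
  [[0.0366, 0.0037, 0], 0, 0.08],
  [[0.0365, 0.0036, 0], -0.6, 0.08],
  [[0, 0, 0.02], 0, 0.08],
  [[0, 0, 0.02], 0, 0.08],
  [[0, 0, 0], 0, 0.08],
  [[0, 0, 0], 0, 0.08],
])

```text
time_s: 22.6
ee_pos: [0.5594, 0.3555, 0.0375]
eef_rot: [-3.14, 0.001, 1.75]
force: [0.4, -0.4, -0.1]
grip_width: 0.0798
grip_force: 0.0
```

```bash
python3 cc.py side "(120,110,380,290)" 3 s11.png
```

```text
[0.5601 0.3557 0.0388] [ 3.141 -0.     1.75 ]
```

View pics/s11.png

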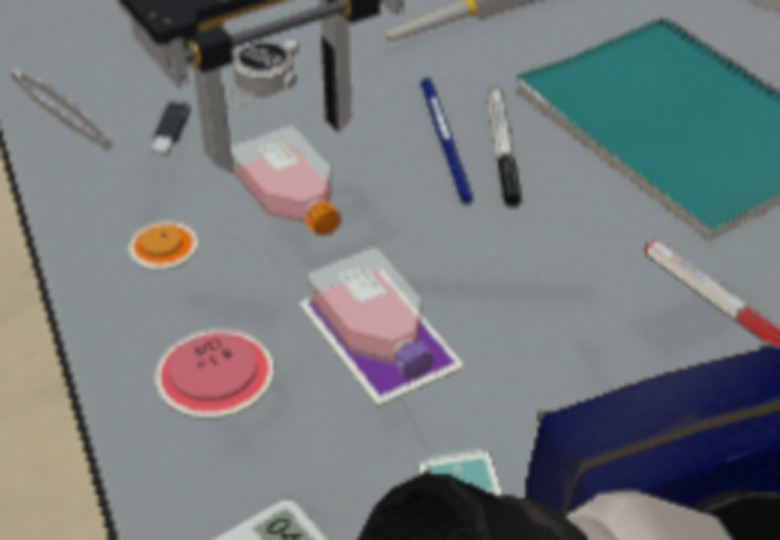

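The purple flask lies on its plate at (370,310), and the fingers straddle the orange flask. That was my last picture, so I'll go by numbers from here.

jog_arm([
  [[0, 0, 0.015], 0, 0.08],
  [[0, 0, 0.012], 0, 0.08],
  [[0, 0, 0.006], 0, 0.08],
  [[0, 0, 0], 0, 0.08],
  [[0, 0, 0], 0, 0.045],
  [[0, 0, 0], 0, 0.045],
  [[0, 0, 0], 0, 0.045],
  [[0, 0, 0], 0, 0.045],
  [[0, 0, 0], 0, 0.045],
  [[0, 0, 0], 0, 0.045],
])

```text
time_s: 23.48
ee_pos: [0.56, 0.3559, 0.0056]
eef_rot: [3.141, -0.0, 1.75]
force: [0.1, 0.1, 3.2]
grip_width: 0.0516
grip_force: 20.0
```

jog_arm([
  [[0, 0, -0.002], 0, 0.045],
  [[0, 0, -0.01], 0, 0.045],
  [[0, 0, -0.03], 0, 0.045],
  [[0, 0, -0.03], 0, 0.045],
  [[-0.0181, 0.004, 0], 0, 0.045],
  [[-0.035, 0.008, 0], 0, 0.045],
  [[-0.035, 0.008, 0], 0, 0.045],
  [[-0.035, 0.008, 0], 0, 0.045],
  [[-0.035, 0.008, 0], 0, 0.045],
  [[-0.035, 0.008, 0], 0, 0.045],
  [[-0.035, 0.008, 0], 0, 0.045],
  [[-0.035, 0.008, 0], 0, 0.045],
])

```text
time_s: 24.48
ee_pos: [0.6663, 0.1059, 0.0781]
eef_rot: [3.141, 0.0, 1.75]
force: [0.2, 0.6, -0.5]
grip_width: 0.0517
grip_force: 20.0
```

jog_arm([
  [[-0.035, 0.008, 0], 0, 0.045],
  [[-0.018, 0.0046, 0], -2, 0.045],
  [[0, 0, 0.02], 0, 0.045],
  [[0, 0, 0.025], 0, 0.045],
  [[0, 0, 0.01], 0, 0.045],
  [[0, 0, 0], 0, 0.045],
  [[0, 0, 0], 0, 0.045],
  [[0, 0, 0], 0, 0.045],
])

```text
time_s: 25.15
ee_pos: [0.6884, 0.0581, 0.0239]
eef_rot: [3.14, 0.0, 1.786]
force: [1.1, 0.4, -0.4]
grip_width: 0.0519
grip_force: 20.0
```

jog_arm([
  [[0, 0, 0.009], 0, 0.045],
  [[0, 0, 0.0045], 0, 0.045],
  [[0, 0, 0.0013], 0, 0.045],
  [[0, 0, 0], 0, 0.045],
  [[0, 0, 0], 0, 0.045],
  [[0, 0, 0], 0, 0.07],
  [[0, 0, 0], 0, 0.07],
  [[0, 0, 0], 0, 0.07],
  [[0, 0, 0], 0, 0.07],
  [[0, 0, -0.02], 0, 0.07],
  [[0, 0, -0.04], 0, 0.07],
  [[0, 0, -0.04], 0, 0.07],
])

```text
time_s: 26.15
ee_pos: [0.6867, 0.0577, 0.1071]
eef_rot: [-3.138, -0.001, 1.785]
force: [0.5, 0.6, 1.0]
grip_width: 0.07
grip_force: 0.0
```

jog_arm([
  [[0, 0, -0.04], 0, 0.07],
  [[0.014, -0.012, -0.01], 0, 0.07],
  [[0.028, -0.024, 0], 0, 0.07],
  [[0.028, -0.024, 0], 0, 0.07],
  [[0.028, -0.024, 0], 0, 0.07],
  [[0.028, -0.024, 0], 0, 0.07],
  [[0.028, -0.024, 0], 0, 0.07],
  [[0.028, -0.024, 0], 0, 0.07],
  [[0.028, -0.024, 0], 0, 0.07],
  [[0.028, -0.024, 0], 0, 0.07],
  [[0.028, -0.024, 0], 0, 0.07],
  [[0.028, -0.024, 0], 0, 0.07],
])

```text
time_s: 27.15
ee_pos: [0.3774, 0.2921, 0.1575]
eef_rot: [3.141, -0.0, 1.785]
force: [0.4, 1.1, -0.0]
grip_width: 0.0698
grip_force: 0.0
```

jog_arm([
  [[0.028, -0.024, 0], 0, 0.07],
  [[0.014, -0.012, 0], 0, 0.07],
  [[0, 0, 0], 0, 0.07],
  [[0, 0, 0], 0, 0.07],
])

```text
time_s: 27.48
ee_pos: [0.3344, 0.3252, 0.1575]
eef_rot: [3.141, -0.0, 1.787]
force: [0.4, 0.0, -0.5]
grip_width: 0.0698
grip_force: 0.0
```

```bash
cat > g.py <<'E'
from h import *
for n in ["top","side"]:
    c=camera(n);P=cloud(c);print(n)
    for k,b in {"fl_p":(.51,.12,.64,.27,.014,.04),"fl_o":(.62,-.03,.76,.12,.014,.04),"chamber":(.52,-.02,.62,.1,.007,.025),"pinkd":(.42,.15,.52,.25,.008,.03),"oranged":(.43,.29,.5,.36,.008,.03)}.items():
        m=(P[...,0]>b[0])&(P[...,0]<b[2])&(P[...,1]>b[1])&(P[...,1]<b[3])&(P[...,2]>b[4])&(P[...,2]<b[5])
        if m.sum()>5: print(k,m.sum(),np.round(np.hstack(cv2.minAreaRect((P[m][:,:2]*1000).astype(np.float32))),1),np.median(P[m][:,2]).round(4))
    # white rims: bright, unsaturated, near plate height
    hsv=cv2.cvtColor(c["image"],cv2.COLOR_RGB2HSV)
    for k,b in {"pl_p":(.5,.12,.64,.27),"pl_o":(.61,-.03,.77,.12),"teal":(.52,-.02,.62,.1),"disc":(.42,.15,.52,.25),"small":(.43,.29,.5,.36)}.items():
        m=(P[...,0]>b[0])&(P[...,0]<b[2])&(P[...,1]>b[1])&(P[...,1]<b[3])&(P[...,2]<.007)&(hsv[...,2]>165)
        if m.sum()>5:
            W=np.array([pt(c,p,.003)[:2] for p in np.argwhere(m)[:,::-1]])*1000
            print(k,m.sum(),np.round(np.hstack(cv2.minAreaRect(W.astype(np.float32))),1))
E
python3 g.py
```

```text
top
fl_p 1091 [572.1 192.   52.7  97.6  10. ] 0.0262
fl_o 1032 [683.3  30.7 128.5  66.1  84.3] 0.0263
chamber 599 [569.1  41.8  73.5  32.7  80.6] 0.0107
pinkd 218 [465.4 197.6  51.5  51.2  71.9] 0.009
oranged 70 [463.3 321.3  25.8  24.3  69. ] 0.0089
pl_p 314 [552.  188.9 103.9 102.9   9.9]
pl_o 390 [690.3  41.7  62.  102.4  12.9]
teal 306 [570.1  40.2  87.2  43.1  80.3]
disc 696 [4.669e+02 1.966e+02 7.000e+01 7.030e+01 4.000e-01]
small 331 [464.7 322.4  44.6  43.7  46.1]
side
fl_p 985 [571.9 193.7  52.3  98.7   8.9] 0.0269
fl_o 130 [680.8  84.8  50.2  14.3   9.3] 0.0275
chamber 173 [573.6  66.4  31.4  31.8  80.6] 0.0117
pinkd 328 [465.7 200.4  52.1  52.5  17.4] 0.009
oranged 72 [464.7 324.5  28.2  25.9  78.1] 0.009
pl_p 206 [560.9 184.6  76.2 116.8  45. ]
teal 35 [575.1  70.1  29.   40.9  79.3]
disc 411 [466.4 200.3  70.   70.6  68.8]
small 160 [465.7 326.7  42.4  44.4  68.8]
```

```bash
sed -i 's/"fl_o":(.62,-.03,.76,.12,.014,.04)/"fl_o":(.64,-.015,.76,.12,.0205,.04)/' g.py; python3 g.py | grep fl_o
```

```text
fl_o 972 [691.1  42.1  53.   96.5  13.1] 0.0263
fl_o 128 [681.1  84.7  51.4  14.9   7.6] 0.0274
```

All five pieces sit within about 2 mm of their plate centres in the top camera (the orange flask is at 691.1, 42.1 against its plate at 690.3, 41.7). They are flat and released, so I'm handing in.

```bash
python3 -c "
from station import *
print(hand_in())"
```

```text
the job is handed in; nothing more can be done
None
```

I handed the job in at about 28 s: all five pieces are released and lie flat on their own plates, each within about 2 mm of centre by the top camera; no verdict came back.

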